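# Re-set the guide collar of a label-roll stand snug against a new roll

## Task

A new label roll has been hung on the spindle of the label stand, but the sliding guide still stands well clear of it. Loosen the guide's red thumb screw, slide the guide along the spindle gently (never hard enough to crush the edge of the labels) until it has pushed the roll home against the fixed back plate and both touch the roll with no end play, then tighten the thumb screw again, finger-tight as it was before, and let go. Leave everything else on the desk where it is.

Things in the scene. Friction and masses are not known exactly. Their poses are not given: they have to be found in the camera images.
- label_stand: The label-roll stand, fixed to the desk: white steel base 115 x 262 x 12 mm with two 56 mm wide uprights (93 mm high) at its y = +96 and -125 mm that carry a level 18 mm spindle along the stand's y axis, axis 85 mm above the desk. Origin: on the desk under the spindle; the base reaches from y = -145 to +117 mm. z up, x across the spindle.
- back_plate: Fixed back plate: an 80 mm grey disc on the spindle beside the upright. Origin: centre of its inner face (which looks to the stand's -y), on the spindle axis; axes as the stand's. The roll has to end up against this face.
- label_roll: White paper label roll, 90 mm diameter, about 60 mm wide (such rolls vary by a few mm, so the width is not to be relied on), 25 mm cardboard core, about 0.3 kg, hanging loosely on the spindle between the back plate and the guide: it can turn and slide along the spindle with a drag of a few newtons. Origin: centre of the roll, its y axis lies along the spindle. Begins 5 to 20 mm from the back plate. Over 15 N on its side crushes the label edges.
- guide: Sliding guide: grey 80 mm disc with a 72 mm felt-faced pressure ring on stiff springs before it (gives 1 mm per 8 N, 2.8 mm at most) and a black 32 mm hub behind it, ending 58 mm behind the felt face. Slides along the spindle only; drags with 2 to 3 N when loose. Origin: centre of the felt face (springs relaxed), on the spindle axis; axes as the stand's. Starts 10 to 45 mm from the roll.
- knob_center (a point): Middle of the red knurled round head of the thumb screw, 26 mm diameter and 20 mm high, axis vertical, with free room all round; 46 mm above the spindle axis (131 mm above the desk) and 43 mm behind the guide's felt face, towards the stand's -y. The hub's top is 30 mm below this point, the tops of the disc and roll 6 mm or so below it. Can be gripped from above with any yaw, turned, and used to push the guide along.
- thumb_screw (a joint): Turn of the thumb screw (rad): grows when turned counter-clockwise seen from above (loosening), falls when turned clockwise (tightening). Found tight, between 0 and 0.25. Its tip leaves the spindle at about 0.6; the guide is free from 0.75 on. Tight again below 0.35 (holds 20 N or so); forcing it below -0.5 strips it. Takes about 0.15 N m when loose and up to 0.35 N m when tight; it stays where it is left.
- spare_roll: Bystander: a smaller white label roll, 76 mm diameter, 50 mm high, on its end on the desk beyond the stand. Origin: centre of its underside.
- screwdriver: Bystander: blue-handled screwdriver, 170 mm, lying on the desk on the robot's side of the stand. Origin: under its middle.
- marker: Bystander: white marker pen with a black cap, 130 mm, lying beyond the -y end of the stand. Origin: under its middle.
- tape_roll: Bystander: roll of brown packing tape lying flat, 100 mm diameter, 48 mm high. Origin: centre of its underside.
- water_bottle: Bystander: green water bottle with blue cap, 70 mm diameter, 210 mm high. Origin: centre of its underside.
- parcel: Bystander: small cardboard parcel 130 x 100 x 75 mm. Origin: centre of its underside.
- scissors: Bystander: scissors with grey handles, about 190 mm long, lying flat. Origin: at the pivot, on the desk.

How it is judged:
By the outcome, as a careful person would: the job done as asked, in the order asked, and still so for the second after the job is handed in, with the robot touching nothing.
It also fails if it takes over 42 s, if anything falls off the work surface, if the arm or the gripper's body presses on something with over 40 N, if the wrist force passes 120 N, or if a joint passes its speed limit or range.

## Robot

A 6-joint arm with a two-finger parallel gripper is mounted at the origin on the work surface. World frame = base frame: x ahead of the robot, y to its left, z up, the work surface at z = 0. Lengths are in m, angles in degrees, forces in N, time in s.
With the tool pointing down it reaches from about 0.25 to 0.725 m from the base axis. Payload 9.7 kg.
Tool frame: the origin (TCP) lies between the finger pads; the fingertips stand 11 mm ahead of it and the grasp point (between the pads) lies 8 mm behind it; y points along the fingers, x is the direction in which the jaws open and shut, and the axes are right-handed (so a half turn about y gives the same grasp; the last joint's range is limited). The gripper opens to 85 mm and grips with 20 to 120 N. Pads are 22 mm wide; open, the fingers measure 114 mm over their backs; the gripper's body (76 mm by 85 mm) begins 54 mm behind the grasp point. The pads swing forward as they close: fully open they stand 13 mm farther back than shut.
Start: joints at [-64.744, 4.979, 10.078, 95.1, 0, 90], TCP at [0.235, -0.497, 0.214] pointing down, gripper open.
Joint ranges: [-179.16, 179.16], [-48.56, 103.87], [-65.8, 70.77], [-126.05, 130.52], [-82.76, 87.17], [-180, 180]. Speed limits (degrees/s): [127.2, 127.2, 147.25, 180, 180, 180].

## Interface

Orientations are given as [roll, pitch, yaw] about the fixed x, y, z axes, in that order (R = Rz(yaw) Ry(pitch) Rx(roll)).
In Python, from workcell import bot, vision gives the robot as it stands. The module is installed in compiled form; this text tells all that it offers.
- The arm moves only by the shell command python3 -m crank 'ROWS' [OPENING] [FORCE]. ROWS is text: rows parted by semicolons, each of 6 numbers parted by spaces: the shift along the tool's x, y, z in m, then the turn, a rotation vector about the tool's x, y, z in rad. A call has 1 to 8 rows; each row is the pose to reach, as a shift and turn from the pose commanded when the call began, along the tool's axes at that moment; what a row does not reach only later rows make up. A row lasts 1/10 s, in which the tool goes at most 50 mm and 8.59 degrees, less where a joint would pass 70% of its speed; a pose out of reach is approached as far as the arm can. A call with a gripper value outside its range is refused whole. OPENING is the gripper's target within -1 to 1 (shut at 1, half-way at 0, fully open at -1), set as the call begins (- or left out, the last holds). The fingers move at their own pace and stop on an object; FORCE is the grip in N (left out, the last holds). Time passes only in rows, so rows that repeat a pose let the fingers close. It gives the time, the measured TCP pose, the force and the opening at its end, in the units of the state.
- bot.get_obs(): the state, without advancing time (a new reading comes with each control period).
- vision.camera(name): name is "side" or "top"; returns the picture (420x560x3 uint8, red, green, blue); there is no depth.
- vision.get_calibration(name): a dict with "fx", "fy", "cx", "cy" (pixels), "rvec" (rotation vector, rad) and "tvec" (3), from world to camera coordinates, as OpenCV has them. Camera axes: x right, y down, z forward; pixel columns grow to the right and rows downward; lengths in m; the calibration is good to about 2 mm. A picture is of the moment at which its call begins. get_calibration takes no time and is no camera call.
- bot.job_done(): hands the job in, once; it reports no verdict.
The state is a dict: "time": time; "q": joint angles; "qd": joint speeds; "joint_efforts": joint torques, N m; "ee_pos": TCP position; "tcp_rot": TCP orientation; "wrist_force": force on the tool from outside, world axes, zero at the start; "torque": the same for the moment, N m; "opening": finger opening in m.
Only numpy, scipy, OpenCV 4.12 (cv2) and the standard library are available. Lean on these libraries where they do the work, as an engineer would, in place of code of your own. Each camera call takes 0.05 s, during which the arm holds its last target. There are 200 camera calls.

## Working session

There is one attempt and no reset: what is moved stays moved. The work goes in short steps, Python scripts to look and compute and a shell command to move; the robot and the scene stay as the last step left them, time stands still between calls to the robot, and variables do not carry over. Pictures are saved under pics/ and viewed, about 8 in all and at most 12, crops included, and the job is handed in when it is done.

```bash
mkdir -p pics; cat > h.py <<'E'
import numpy as np, cv2
from workcell import bot, vision
def cam(n):
    c=vision.get_calibration(n); R=cv2.Rodrigues(np.array(c["rvec"],float))[0]; t=np.array(c["tvec"],float).ravel()
    return c,R,t
def ray(n,u,v):
    c,R,t=cam(n); d=R.T@np.array([(u-c["cx"])/c["fx"],(v-c["cy"])/c["fy"],1]); return -R.T@t,d
def onz(n,u,v,z):
    o,d=ray(n,u,v); return o+d*(z-o[2])/d[2]
def proj(n,p):
    c,R,t=cam(n); q=R@np.array(p)+t; return c["fx"]*q[0]/q[2]+c["cx"],c["fy"]*q[1]/q[2]+c["cy"]
def tri(a,b):
    (o1,d1),(o2,d2)=ray(*a),ray(*b); s=np.linalg.lstsq(np.c_[d1,-d2],o2-o1,rcond=None)[0]
    p,q=o1+d1*s[0],o2+d2*s[1]; return (p+q)/2,np.linalg.norm(p-q)
def shot(n,f):
    im=cv2.cvtColor(vision.camera(n),cv2.COLOR_RGB2BGR); cv2.imwrite(f"pics/{f}.png",im); return im
def red(im):
    h=cv2.cvtColor(im,cv2.COLOR_BGR2HSV); m=((h[...,0]<8)|(h[...,0]>172))&(h[...,1]>130)&(h[...,2]>60)
    n,l,s,c=cv2.connectedComponentsWithStats(m.astype(np.uint8)); return [(s[i].tolist(),c[i].round(1).tolist()) for i in range(1,n) if s[i][4]>15]
E
python3 - <<'E'
from h import *
a=shot("side","s0");b=shot("top","t0")
cv2.imwrite("pics/both0.png",cv2.resize(np.vstack([a,b]),(560,840))[:, :]) 
for n,i in(("side",a),("top",b)): print(n,red(i),cam(n)[0], -cam(n)[1].T@cam(n)[2])
print(bot.get_obs())
E
```

```text
side [([271, 170, 12, 13, 122], [276.0, 176.3])] {'fx': 439.30216234496953, 'fy': 439.30216234496953, 'cx': 285.43044598373933, 'cy': 209.19203345236204, 'rvec': array([ 0.9727962 , -2.31175131,  1.20836962]), 'tvec': array([0.39342952, 0.29532575, 0.74841514])} [-0.04075599  0.59400155  0.66905188]
top [([286, 168, 12, 11, 75], [292.2, 173.3])] {'fx': 450.2959656612478, 'fy': 450.2959656612478, 'cx': 276.36123514972786, 'cy': 205.6603316157363, 'rvec': array([ 2.14447079, -2.12301191,  0.13857232]), 'tvec': array([0.00696235, 0.54490631, 1.18439499])} [ 0.36148227 -0.01367367  1.25255996]
{'time': 0.1, 'q': array([-6.47427093e+01,  5.00681790e+00,  1.00381389e+01,  9.50989713e+01,
        1.48629122e-05,  8.99992008e+01]), 'qd': array([ 0.0876932 , -0.01030018, -0.00133387,  0.01994584,  0.00524501,
       -0.01666218]), 'joint_efforts': array([ 3.90326131e-04, -5.21560514e+01,  4.65652907e+01,  1.60229841e-02,
        5.52224617e-05,  8.02276048e-06]), 'ee_pos': array([ 0.23457869, -0.49721381,  0.21325717]), 'tcp_rot': array([-8.99999842e+01,  6.76502817e-02, -6.47419101e+01]), 'wrist_force': array([ 0.61581934, -0.11386912,  0.26284399]), 'torque': array([ 0.01344425, -0.01755678,  0.00821308]), 'opening': 0.08527678847267468}
```

View pics/s0.png

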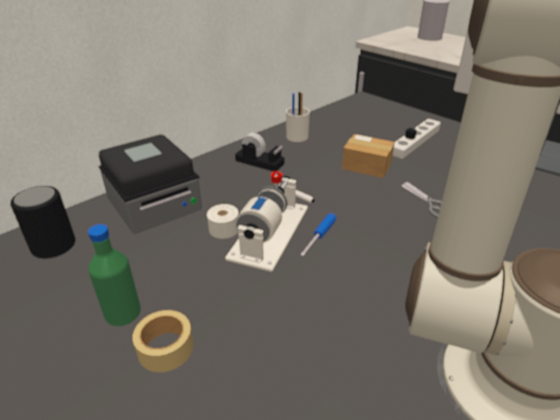

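View pics/t0.png

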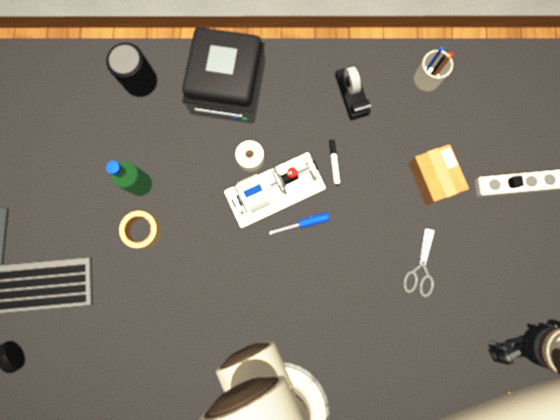

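The side view shows the stand at about (270,225), the red knob at (276,176) and the screwdriver at (320,235). The top view shows the base as a tilted rectangle from (225,205) to (325,175), with the knob at (292,173). The roll is to the left, at about (253,190).

```bash
python3 - <<'E'
from h import *
a=cv2.imread("pics/s0.png");b=cv2.imread("pics/t0.png")
A=cv2.resize(a[155:275,220:340],None,fx=5,fy=5,interpolation=cv2.INTER_CUBIC)
cv2.imwrite("pics/s0c.png",A)
B=cv2.resize(b[145:235,215:335],None,fx=6.6,fy=6.6,interpolation=cv2.INTER_CUBIC);cv2.imwrite("pics/t0c.png",B)
k,e=tri(("side",276,176.3),("top",292.2,173.3)); print("knob",k,e, onz("top",292.2,173.3,.138))
# base outline: white low-sat, in top
h=cv2.cvtColor(b,cv2.COLOR_BGR2HSV); m=((h[...,1]<70)&(h[...,2]>150)).astype(np.uint8)
m[:, :215]=0;m[:,328:]=0;m[:150]=0;m[235:]=0
m=cv2.morphologyEx(m,cv2.MORPH_CLOSE,np.ones((5,5)))
cs=cv2.findContours(m,0,2)[0]
for c in cs:
  if cv2.contourArea(c)>300:
    r=cv2.minAreaRect(c); bx=cv2.boxPoints(r); P=[onz("top",*p,.012)[:2].round(4) for p in bx]; print(r,bx.round(1).tolist(),P)
E
```

```text
knob [ 0.61689681 -0.02661572  0.13364005] 0.006779870152050873 [ 0.61328083 -0.0287641   0.138     ]
((267.79931640625, 175.42703247070312), (73.82371520996094, 95.93458557128906), 64.98310089111328) [[208.6999969482422, 162.3000030517578], [295.70001220703125, 121.69999694824219], [326.8999938964844, 188.60000610351562], [239.89999389648438, 229.1999969482422]] [array([0.6721, 0.2064]), array([ 0.793 , -0.0394]), array([ 0.5987, -0.1277]), array([0.4825, 0.1132])]
```

View pics/s0c.png

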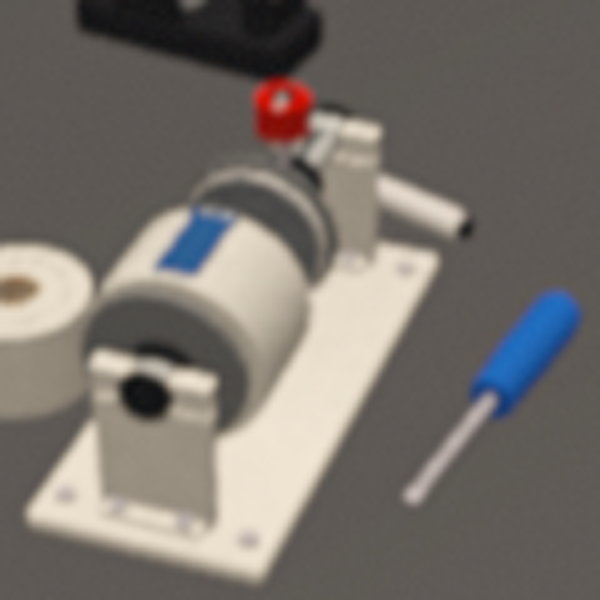

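View pics/t0c.png

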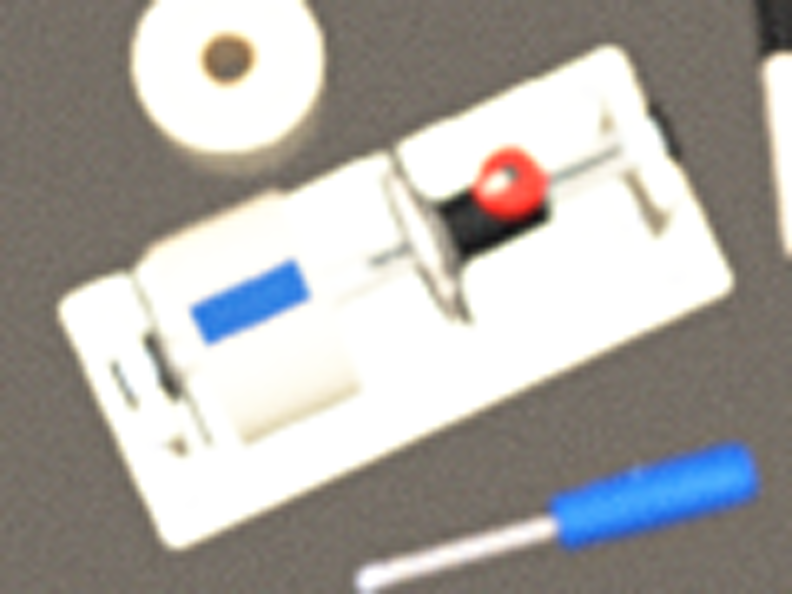

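```bash
python3 - <<'E'
from h import *
T=[(60,303),(173,552),(736,284),(614,42)]; S=[(25,512),(262,576),(441,253)]
# stand coords of corners: +y end: (x far +, near -)
L=np.array([[.0575,.117],[-.0575,.117],[-.0575,-.145],[.0575,-.145]])
def fit(P,Q): # P local -> Q world
    pc,qc=P.mean(0),Q.mean(0); H=(P-pc).T@(Q-qc); th=np.arctan2(H[0,1]-H[1,0],H[0,0]+H[1,1]); R=np.array([[np.cos(th),-np.sin(th)],[np.sin(th),np.cos(th)]]); return th,R,qc-R@pc,(P@R.T+qc-R@pc-Q)
for nm,pts,Ls in(("top",[(x/6.6+215,y/6.6+145) for x,y in T],L),("side",[(x/5+220,y/5+155) for x,y in S],L[:3])):
    Q=np.array([onz(nm,*p,.012)[:2] for p in pts]); th,R,t,res=fit(Ls,Q); print(nm,np.degrees(th),t,res.round(4).tolist())
    k=onz(nm,292.4,172.7,.1395)[:2] if nm=="top" else onz(nm,276.5,176.4,.131)[:2]
    print("knob world",k,"local",R.T@(k-t))
E
```

```text
top 26.145574312811874 [0.58878186 0.02967459] [[-0.001, -0.0003], [0.0016, -0.0003], [0.0008, 0.0008], [-0.0014, -0.0002]]
knob world [ 0.61449574 -0.02923914] local [-0.00287777 -0.06421643]
side 25.78012888039418 [0.58842608 0.03400812] [[-0.0006, 0.0007], [0.0014, -0.0015], [-0.0008, 0.0008]]
knob world [ 0.62215142 -0.02861143] local [ 0.00313422 -0.07105479]
```

```bash
cat >> h.py <<'E'
from scipy.spatial.transform import Rotation as Ro
def go(p,yaw):
    o=bot.get_obs(); R=Ro.from_euler("xyz",o["tcp_rot"],degrees=True); T=Ro.from_euler("xyz",[-90,0,yaw],degrees=True)
    print("shift",R.inv().apply(np.array(p)-o["ee_pos"]).round(4),"turn",(R.inv()*T).as_rotvec().round(4),"t",o["time"],"F",o["wrist_force"].round(2),"open",round(o["opening"],4), "q6",o["q"][5].round(1))
E
python3 -m crank '-0.262 0 0.546 0 -1.147 0;-0.262 0 0.546 0 -1.147 0;-0.262 0 0.546 0 -1.147 0;-0.262 0 0.546 0 -1.147 0;-0.262 0 0.546 0 -1.147 0;-0.262 0 0.546 0 -1.147 0;-0.262 0 0.546 0 -1.147 0;-0.262 0 0.546 0 -1.147 0' -1 30
python3 -c "
from h import *
go([.617,-.0275,.20],1)"
```

```text
time: 0.9
ee_pos: [0.4878, -0.1851, 0.2137]
tcp_rot: [-90.0, 0.0, 1.3]
wrist_force: [-0.2, -0.3, -0.2]
opening: 0.0855
shift [0.1327 0.0137 0.1546] turn [ 0.      0.0054 -0.0001] t 0.9 F [-0.2  -0.32 -0.2 ] open 0.0855 q6 67.9
```

```bash
python3 -m crank '0.132 0.0137 0.1546 0 0.0054 0;0.132 0.0137 0.1546 0 0.0054 0;0.132 0.0137 0.1546 0 0.0054 0;0.132 0.0137 0.1546 0 0.0054 0;0.132 0.0137 0.1546 0 0.0054 0;0.132 0.0137 0.1546 0 0.0054 0;0.132 0.0137 0.1546 0 0.0054 0'
python3 - <<'E'
from h import *
go([.617,-.0275,.20],1)
a=shot("side","s1");b=shot("top","t1");print(red(a),red(b))
print(proj("side",[.617,-.0275,.131]),proj("top",[.617,-.0275,.1395]))
cv2.imwrite("pics/s1c.png",cv2.resize(a[100:260,200:400],None,fx=4,fy=4,interpolation=cv2.INTER_CUBIC)[:600])
E
```

```text
time: 1.6
ee_pos: [0.6158, -0.0309, 0.2001]
tcp_rot: [-90.0, 0.0, 0.6]
wrist_force: [0.7, 0.6, 0.1]
opening: 0.0855
shift [0.0012 0.0001 0.0034] turn [ 0.0003 -0.0062 -0.0006] t 1.6 F [0.67 0.62 0.15] open 0.0855 q6 86.5
[([271, 170, 12, 13, 120], [275.9, 176.3])] []
(np.float64(277.6463995931221), np.float64(177.3551970047346)) (np.float64(291.7177839505411), np.float64(171.726588850269))
```

View pics/s1c.png

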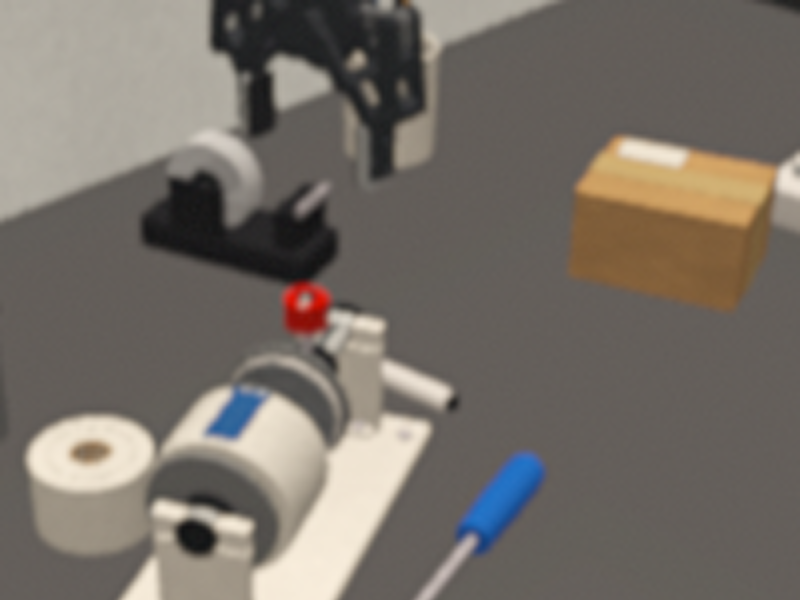

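The side crop shows the open fingertips at about (265.5,133) and (293,146) in full-image pixels, above the knob at (276,176). The midpoint is (279.2,139.6).

```bash
python3 - <<'E'
from h import *
for z in(.195,.202,.206): print(z,np.round(proj("side",[.6158,-.0309,z]),1),np.round(proj("side",[.6158-.0485,-.0314,z]),1),np.round(proj("side",[.6158+.0485,-.0304,z]),1))
print(np.round(proj("side",[.617,-.0275,.131]),1)); print(np.round(proj("side",[.617,-.0235,.131]),1));print(np.round(proj("side",[.621,-.0275,.131]),1))
E
```

```text
0.195 [278.9 153.1] [294.  160.3] [264.6 146.4]
0.202 [278.9 150.4] [294.  157.5] [264.5 143.7]
0.206 [278.8 148.9] [294. 156.] [264.5 142.1]
[277.6 177.4]
[276.4 178. ]
[276.5 176.7]
```

```bash
python3 -m crank '0.001 0.04 0.0034 0 -0.006 0;0.001 0.04 0.0034 0 -0.006 0;0.001 0.04 0.0034 0 -0.006 0'
python3 - <<'E'
from h import *
go([.617,-.0275,.126],1)
a=shot("side","s2");b=shot("top","t2")
A=cv2.resize(a[110:210,220:340],None,fx=5,fy=5,interpolation=cv2.INTER_CUBIC)
B=cv2.resize(b[120:220,230:350],None,fx=5,fy=5,interpolation=cv2.INTER_CUBIC)
cv2.imwrite("pics/s2c.png",cv2.resize(np.hstack([A,B]),(800,334)))
E
```

```text
time: 2.0
ee_pos: [0.6164, -0.0277, 0.1607]
tcp_rot: [-90.0, 0.1, 0.9]
wrist_force: [-0.5, 0.2, 0.2]
opening: 0.0855
shift [0.0006 0.0347 0.0002] turn [-0.     -0.0011 -0.0011] t 2.0 F [-0.53  0.16  0.22] open 0.0855 q6 86.5
```

View pics/s2c.png

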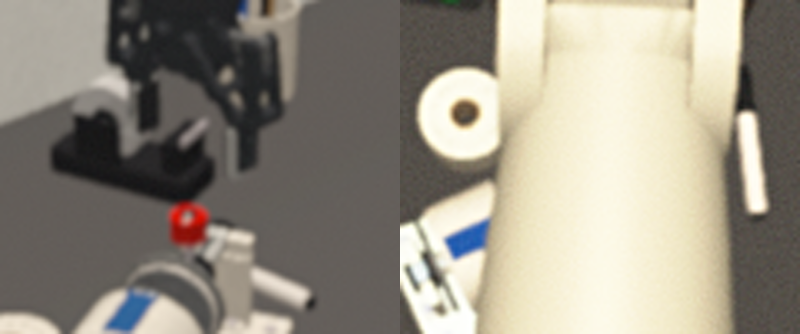

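The left panel shows the fingertips at full-image (264,149) and (293,163), straddling the knob column at (276,176). They sit a bit higher than nominal. In the top view the arm hides the knob. I'll descend and look again.

```bash
python3 -m crank '0.0006 0.012 0 0 0 0;0.0006 0.024 0 0 0 0;0.0006 0.034 0 0 0 0;0.0006 0.034 0 0 0 0'
python3 - <<'E'
from h import *
go([.617,-.0275,.126],1)
a=shot("side","s3")
cv2.imwrite("pics/s3c.png",cv2.resize(a[120:210,220:340],None,fx=5,fy=5,interpolation=cv2.INTER_CUBIC))
E
```

```text
time: 2.5
ee_pos: [0.617, -0.0268, 0.1239]
tcp_rot: [-90.0, 0.2, 1.0]
wrist_force: [-0.1, -0.5, -0.6]
opening: 0.0853
shift [ 0.     -0.0021 -0.0007] turn [-0.0002  0.0002 -0.0032] t 2.5 F [-0.13 -0.47 -0.6 ] open 0.0853 q6 86.5
```

View pics/s3c.png

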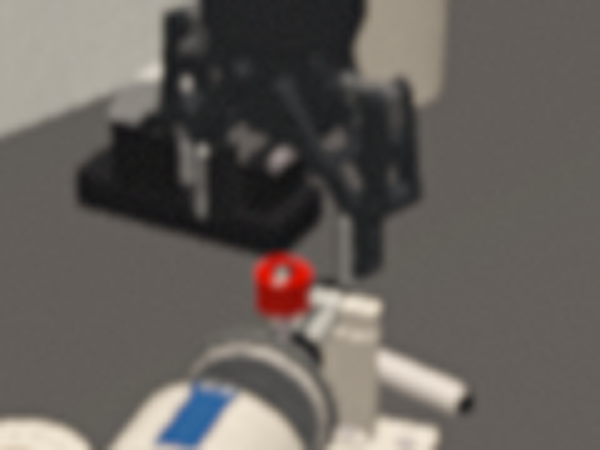

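The side crop shows the fingertips at crop (205,220) and (365,278), either side of the knob at (283,285), and level with its top. I'll close to half opening, which still clears the knob, and check.

```bash
python3 -m crank '0 -0.002 0 0 0 0;0 -0.002 0 0 0 0;0 -0.002 0 0 0 0;0 -0.002 0 0 0 0' 0 30
python3 - <<'E'
from h import *
go([.617,-.0275,.126],1)
a=shot("side","s4")
cv2.imwrite("pics/s4c.png",cv2.resize(a[120:210,220:340],None,fx=5,fy=5,interpolation=cv2.INTER_CUBIC))
E
```

```text
time: 2.95
ee_pos: [0.6181, -0.0268, 0.1285]
tcp_rot: [-90.0, -0.0, 1.0]
wrist_force: [-0.5, 0.1, -0.8]
opening: 0.0426
shift [-0.0011  0.0025 -0.0007] turn [-0.      0.0001  0.0005] t 2.95 F [-0.49  0.07 -0.79] open 0.0426 q6 86.5
```

View pics/s4c.png

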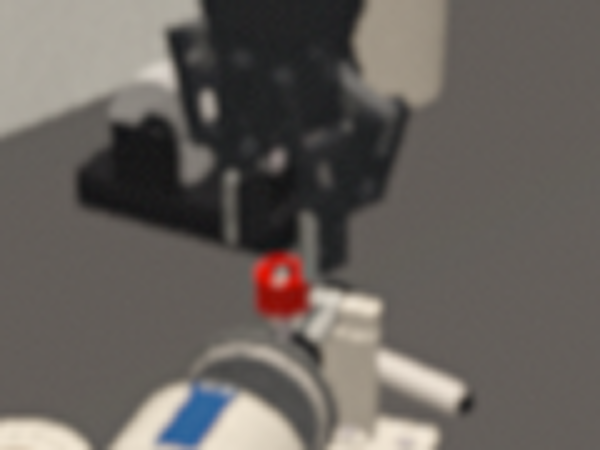

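The near tip is at crop (320,270), the far tip at (235,245), and the knob top at (283,265). The tips are centred to within about 3 mm but only just level with the knob top, so I'll go about 14 mm lower while watching the force, then close.

```bash
python3 -m crank '-0.0015 0.005 -0.0015 0 0 0;-0.0015 0.010 -0.0015 0 0 0;-0.0015 0.014 -0.0015 0 0 0;-0.0015 0.014 -0.0015 0 0 0'
python3 - <<'E'
from h import *
go([.617,-.0275,.113],1)
a=shot("side","s5"); print(red(a))
cv2.imwrite("pics/s5c.png",cv2.resize(a[120:210,220:340],None,fx=5,fy=5,interpolation=cv2.INTER_CUBIC))
E
```

```text
time: 3.4
ee_pos: [0.616, -0.0283, 0.1131]
tcp_rot: [-90.0, 0.1, 1.0]
wrist_force: [-0.0, 0.1, 0.2]
opening: 0.0428
shift [0.0011 0.0001 0.0008] turn [-0.0001  0.0001 -0.0015] t 3.4 F [-0.04  0.08  0.18] open 0.0428 q6 86.4
[([270, 170, 12, 13, 120], [275.4, 176.2])]
```

View pics/s5c.png

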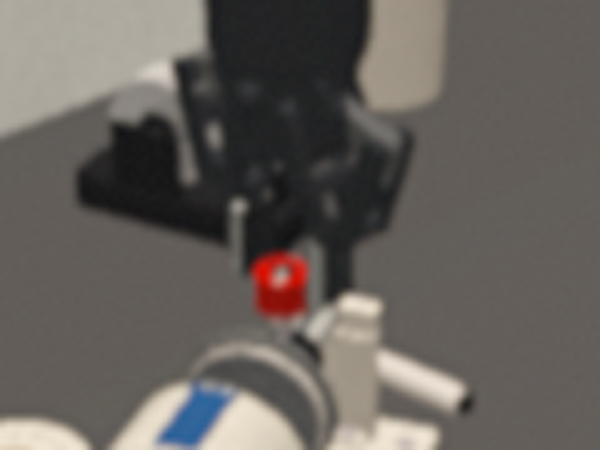

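Tip midpoint (282,288) now matches the knob middle (282,287). Closing.

```bash
python3 -m crank '0 0 0 0 0 0;0 0 0 0 0 0;0 0 0 0 0 0;0 0 0 0 0 0;0 0 0 0 0 0' 1 20
python3 -c "
from h import *
o=bot.get_obs();print(o['torque'],o['wrist_force'],o['opening'])"
```

```text
time: 3.95
ee_pos: [0.6185, -0.0283, 0.1149]
tcp_rot: [-90.0, -0.3, 1.0]
wrist_force: [9.5, 0.1, -2.4]
opening: 0.0245
[ 0.0620595  -1.85281963  0.00733382] [ 9.46145563  0.07074766 -2.44702278] 0.024475532534504796
```

```bash
python3 -m crank '0.003 -0.001 0 0 0 0;0.003 -0.001 0 0 0 0;0.003 -0.001 0 0 0 0' - 50
python3 - <<'E'
from h import *
o=bot.get_obs();print(o['torque'],o['wrist_force'],o['opening'],o['ee_pos'])
a=shot("side","s6"); print(red(a))
cv2.imwrite("pics/s6c.png",cv2.resize(a[140:200,240:320],None,fx=8,fy=8,interpolation=cv2.INTER_CUBIC))
E
```

```text
time: 4.25
ee_pos: [0.6189, -0.0282, 0.1151]
tcp_rot: [-90.0, 0.1, 1.0]
wrist_force: [-3.3, -0.3, 0.4]
opening: 0.0233
[0.0493995  0.96523278 0.01970751] [-3.27719585 -0.31846295  0.38473706] 0.023339758507380706 [ 0.61891674 -0.02824605  0.11506564]
[([270, 170, 11, 13, 78], [273.9, 176.9])]
```

View pics/s6c.png

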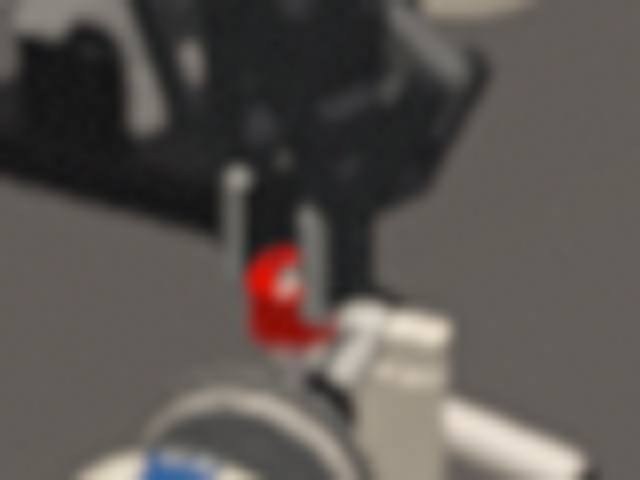

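The pads now hold the upper two thirds of the knob; the near pad covers its right side down to row 315 of 345. I'll start loosening.

```bash
python3 -m crank '0 0 0 0 -0.07 0;0 0 0 0 -0.14 0;0 0 0 0 -0.21 0;0 0 0 0 -0.28 0'
python3 -c "
from h import *
o=bot.get_obs();print(o['torque'],o['wrist_force'],o['opening'],o['ee_pos'])
a=shot('side','s7');print(red(a))"
```

```text
time: 4.7
ee_pos: [0.6194, -0.0283, 0.1151]
tcp_rot: [-90.0, 0.0, 17.2]
wrist_force: [-1.5, -0.1, -1.5]
opening: 0.0234
[ 0.0276793   0.43484841 -0.16260449] [-1.54847671 -0.08293056 -1.53039766] 0.02339894160152877 [ 0.61939133 -0.02831648  0.11508858]
[([271, 170, 10, 13, 96], [274.7, 176.6])]
```

```bash
python3 -m crank '0 0 0 0 -0.09 0;0 0 0 0 -0.18 0;0 0 0 0 -0.27 0;0 0 0 0 -0.36 0;0 0 0 0 -0.45 0;0 0 0 0 -0.54 0;0 0 0 0 -0.63 0;0 0 0 0 -0.63 0'
python3 -c "
from h import *
o=bot.get_obs();print(o['torque'],o['wrist_force'],o['opening'],o['ee_pos'],o['q'][5])
R=Ro.from_euler('xyz',o['tcp_rot'],degrees=True); print('spindle +y dir in tool',R.inv().apply([-np.sin(np.radians(26)),np.cos(np.radians(26)),0]))"
```

```text
time: 5.55
ee_pos: [0.6201, -0.0278, 0.1151]
tcp_rot: [-90.0, -0.1, 53.2]
wrist_force: [3.1, 3.2, -2.7]
opening: 0.0232
[ 0.43650552 -0.52872537  0.06601345] [ 3.07310014  3.21344526 -2.70125278] 0.023164056492953684 [ 0.62008067 -0.02784623  0.11511547] 34.23024377850528
spindle +y dir in tool [4.56750988e-01 6.52106170e-05 8.89594588e-01]
```

```bash
cat > st.py <<'E'
from h import *
o=bot.get_obs(); R=Ro.from_euler('xyz',o['tcp_rot'],degrees=True); s=np.array([-np.sin(np.radians(26)),np.cos(np.radians(26)),0]);n=np.array([s[1],-s[0],0])
F=o['wrist_force']; print("t",o['time'],"along F",(F@s).round(2),"lat F",(F@n).round(2),"Fz",F[2].round(2),"pos along",(o['ee_pos']@s*1e3).round(2),"lat",(o['ee_pos']@n*1e3).round(2),"yaw",o['tcp_rot'][2].round(2),"dir",R.inv().apply(s).round(3),"latdir",R.inv().apply(n).round(3),"Tz",o['torque'][2].round(3))
E
python3 st.py; python3 -m crank '0.0014 0 0.0018 0 0 0;0.0023 0 0.0036 0 0 0;0.0033 0 0.0053 0 0 0;0.0042 0 0.0071 0 0 0;0.0051 0 0.0089 0 0 0;0.006 0 0.0107 0 0 0' >/dev/null; python3 st.py
```

```text
t 5.55 along F 1.54 lat F 4.17 Fz -2.7 pos along -296.85 lat 545.12 yaw 53.18 dir [0.457 0.    0.89 ] latdir [ 0.89   0.001 -0.457] Tz 0.066
t 6.15 along F -2.13 lat F 6.07 Fz -4.89 pos along -284.59 lat 545.11 yaw 53.11 dir [ 0.456 -0.     0.89 ] latdir [ 0.89   0.001 -0.456] Tz -0.006
```

```bash
python3 -m crank '0.0018 0.001 0.0013 0 0 0;0.0027 0.001 0.0031 0 0 0;0.0036 0.001 0.0048 0 0 0;0.0046 0.001 0.0066 0 0 0;0.0055 0.001 0.0084 0 0 0' >/dev/null; python3 st.py;  python3 -m crank '0.0009 0 0.0018 0 0 0;0.0018 0 0.0036 0 0 0;0.0027 0 0.0053 0 0 0' >/dev/null; python3 st.py
```

```text
t 6.65 along F -2.66 lat F -3.3 Fz 6.46 pos along -274.79 lat 545.51 yaw 53.12 dir [ 0.456 -0.001  0.89 ] latdir [ 0.89  -0.    -0.456] Tz 0.062
t 6.95 along F -3.51 lat F -4.13 Fz 5.75 pos along -268.82 lat 545.53 yaw 53.12 dir [ 0.456 -0.001  0.89 ] latdir [ 0.89   0.    -0.456] Tz 0.037
```

```bash
python3 -m crank '0.0005 -0.0005 0.002 0 0 0;0.0014 -0.0005 0.0038 0 0 0;0.0023 -0.0005 0.0055 0 0 0' >/dev/null; python3 st.py;  python3 -m crank '0.0009 0 0.0018 0 0 0;0.0018 0 0.0036 0 0 0;0.0027 0 0.0053 0 0 0' >/dev/null; python3 st.py; python3 - <<'E'
from h import *
a=shot("side","s8")
cv2.imwrite("pics/s8c.png",cv2.resize(a[160:260,220:320],None,fx=6,fy=6,interpolation=cv2.INTER_CUBIC))
E
```

```text
t 7.25 along F -2.25 lat F 0.32 Fz 4.12 pos along -262.71 lat 545.44 yaw 53.14 dir [ 0.456 -0.     0.89 ] latdir [ 0.89   0.    -0.456] Tz 0.03
t 7.55 along F -3.88 lat F -0.46 Fz 4.72 pos along -256.88 lat 545.49 yaw 53.14 dir [ 0.456 -0.001  0.89 ] latdir [ 0.89   0.    -0.456] Tz 0.006
```

View pics/s8c.png

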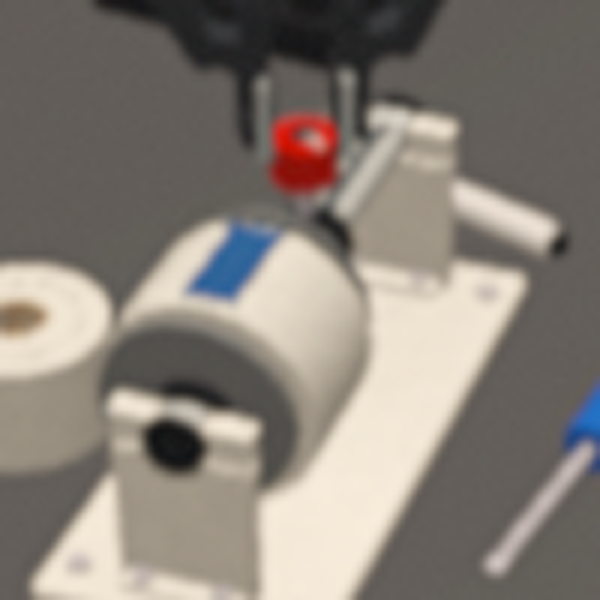

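The knob still sits in the fingers, the guide disc is right behind the roll at crop (330,240), and a little room may remain at the back plate. I'll go on in small steps.

```bash
for i in 1; do :; done; python3 -m crank '0.0005 0.0003 0.0009 0 0 0;0.0009 0.0003 0.0018 0 0 0;0.0014 0.0003 0.0027 0 0 0;0.0018 0.0003 0.0036 0 0 0' >/dev/null; python3 st.py; python3 -m crank '0.0005 0 0.0009 0 0 0;0.0009 0 0.0018 0 0 0;0.0014 0 0.0027 0 0 0' >/dev/null; python3 st.py
```

```text
t 8.0 along F -3.32 lat F -1.32 Fz 6.81 pos along -253.19 lat 545.49 yaw 53.14 dir [ 0.456 -0.001  0.89 ] latdir [ 0.89   0.001 -0.456] Tz -0.023
t 8.3 along F -8.46 lat F -0.19 Fz 6.51 pos along -250.69 lat 545.55 yaw 53.12 dir [ 0.456 -0.002  0.89 ] latdir [ 0.89   0.001 -0.456] Tz 0.103
```

```bash
python3 -m crank '0 -0.0006 0 0 0 0;0 -0.0006 0 0 0 0' >/dev/null; python3 st.py; python3 -m crank '0.0002 0 0.0004 0 0 0;0.0002 0 0.0004 0 0 0' >/dev/null; python3 st.py;python3 -m crank '0.0002 0 0.0004 0 0 0;0.0002 0 0.0004 0 0 0' >/dev/null; python3 st.py
```

```text
t 8.5 along F -6.07 lat F 0.08 Fz 3.73 pos along -250.66 lat 545.48 yaw 53.12 dir [ 0.456 -0.002  0.89 ] latdir [ 0.89   0.    -0.456] Tz 0.095
t 8.7 along F -8.03 lat F 0.22 Fz 3.85 pos along -250.54 lat 545.51 yaw 53.11 dir [ 0.456 -0.002  0.89 ] latdir [ 0.89   0.    -0.456] Tz 0.107
t 8.9 along F -10.01 lat F -0.24 Fz 1.47 pos along -250.36 lat 545.47 yaw 53.09 dir [ 0.455 -0.003  0.89 ] latdir [ 0.89   0.    -0.455] Tz 0.131
```

```bash
python3 - <<'E'
from h import *
shot("side","s9")
def blue(im):
    h=cv2.cvtColor(im,cv2.COLOR_BGR2HSV); m=((h[...,0]>100)&(h[...,0]<125)&(h[...,1]>110)).astype(np.uint8); m[:190]=0;m[225:]=0;m[:,:245]=0;m[:,275:]=0
    M=cv2.moments(m,True); return M['m00'],M['m10']/M['m00'],M['m01']/M['m00']
P=None
for f in("s0","s6","s7","s8","s9"):
    r=blue(cv2.imread(f"pics/{f}.png")); print(f,np.round(r,2), onz("side",r[1],r[2],.13)[:2].round(4), (onz("side",r[1],r[2],.13)[:2]@[-.4384,.8988]).round(4))
a=cv2.imread("pics/s9.png");b=cv2.imread("pics/s0.png")
f=lambda i:cv2.resize(i[185:255,230:295],None,fx=6,fy=6,interpolation=cv2.INTER_CUBIC)
cv2.imwrite("pics/cmp.png",np.hstack([f(b),f(a)]))
E
```

```text
s0 [ 69.   258.54 203.12] [0.5677 0.0772] -0.1795
s6 [ 69.   258.54 203.12] [0.5677 0.0772] -0.1795
s7 [ 68.   258.54 203.18] [0.5675 0.0774] -0.1792
s8 [ 69.   258.49 203.25] [0.5674 0.0776] -0.179
s9 [ 71.   257.42 204.68] [0.5649 0.083 ] -0.173
```

View pics/cmp.png

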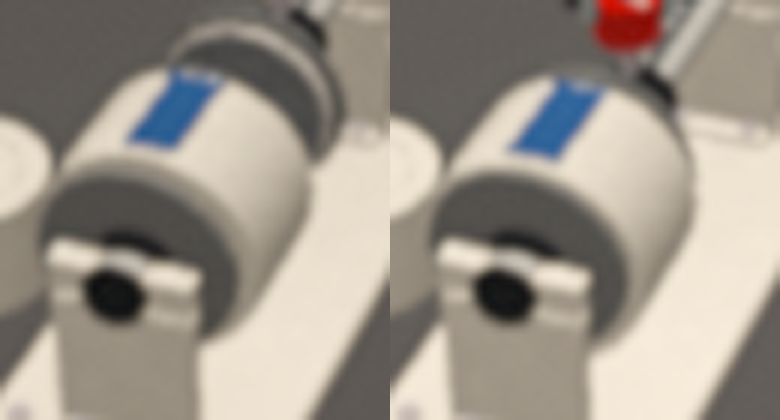

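The left half (before) shows a shaded gap strip between roll and plate. In the right half (now) it is gone: the roll has moved about 6 mm and sits on the plate, and the force has risen stiffly to 10 N, about 7 N of it on the felt. Next I'll tighten.

```bash
python3 -m crank '0 0 0 0 0.08 0;0 0 0 0 0.16 0;0 0 0 0 0.24 0;0 0 0 0 0.32 0' >/dev/null; python3 st.py; python3 -m crank '0 0 0 0 0.08 0;0 0 0 0 0.16 0;0 0 0 0 0.24 0;0 0 0 0 0.30 0'>/dev/null; python3 st.py
```

```text
t 9.35 along F -10.26 lat F -2.47 Fz 4.3 pos along -250.49 lat 545.02 yaw 34.57 dir [ 0.149 -0.003  0.989] latdir [ 0.989 -0.001 -0.149] Tz 0.189
t 9.75 along F -9.79 lat F -4.43 Fz 4.98 pos along -250.46 lat 544.59 yaw 17.38 dir [-0.15  -0.003  0.989] latdir [ 0.989 -0.001  0.15 ] Tz 0.183
```

```bash
python3 -m crank '0 0 0 0 0.08 0;0 0 0 0 0.16 0;0 0 0 0 0.24 0;0 0 0 0 0.24 0' >/dev/null; python3 st.py; python3 -m crank '0 0 0 0 0.05 0;0 0 0 0 0.05 0'>/dev/null; python3 st.py
```

```text
t 10.15 along F -9.54 lat F -5.87 Fz 5.81 pos along -250.25 lat 544.24 yaw 3.65 dir [-0.38  -0.002  0.925] latdir [ 0.925 -0.002  0.38 ] Tz 0.089
t 10.35 along F -7.61 lat F -6.41 Fz 5.32 pos along -250.05 lat 544.17 yaw 0.85 dir [-0.425 -0.002  0.905] latdir [ 0.905 -0.002  0.425] Tz 0.064
```

```bash
python3 -m crank '-0.0003 -0.0005 -0.0012 0 0 0;-0.0005 -0.001 -0.0024 0 0 0;-0.0005 -0.001 -0.0024 0 0 0' >/dev/null; python3 st.py; python3 -m crank '0.0005 0 -0.001 0 0 0;0.0005 0 -0.001 0 0 0'>/dev/null; python3 st.py
```

```text
t 10.65 along F 1.34 lat F 2.72 Fz -3.64 pos along -250.28 lat 543.91 yaw 1.03 dir [-0.422  0.002  0.907] latdir [ 0.907 -0.001  0.422] Tz 0.029
t 10.85 along F 4.9 lat F 3.31 Fz -3.62 pos along -250.47 lat 543.92 yaw 1.07 dir [-0.421  0.003  0.907] latdir [ 0.907 -0.001  0.421] Tz 0.005
```

```bash
python3 -m crank '-0.0008 -0.0005 0.0006 0 0 0;-0.0008 -0.0005 0.0006 0 0 0' >/dev/null; python3 st.py; python3 -m crank '0 0 0 0 0.05 0;0 0 0 0 0.1 0;0 0 0 0 0.1 0'>/dev/null; python3 st.py
```

```text
t 11.05 along F 0.85 lat F 6.08 Fz -8.3 pos along -250.33 lat 543.81 yaw 1.05 dir [-0.422  0.002  0.907] latdir [ 0.907 -0.     0.422] Tz 0.153
t 11.35 along F -1.25 lat F 5.12 Fz -7.81 pos along -250.7 lat 543.64 yaw -4.78 dir [-0.512  0.001  0.859] latdir [ 0.859 -0.001  0.512] Tz 0.063
```

```bash
python3 -m crank '0.0009 0.001 0.0005 0 0 0;0.0009 0.001 0.0005 0 0.0 0' >/dev/null; python3 st.py; python3 -c "
from h import *
print(bot.get_obs()['joint_efforts'][5])"; python3 -m crank '0 0 0 0 0.05 0;0 0 0 0 0.05 0'>/dev/null; python3 st.py; python3 -c "
from h import *
print(bot.get_obs()['joint_efforts'][5],bot.get_obs()['opening'])"
```

```text
t 11.55 along F -1.06 lat F -2.35 Fz -2.98 pos along -251.05 lat 543.89 yaw -4.71 dir [-0.511  0.     0.86 ] latdir [ 0.86  -0.002  0.511] Tz 0.161
0.14575616922229528
t 11.75 along F -0.12 lat F -2.34 Fz -3.69 pos along -250.94 lat 543.84 yaw -7.63 dir [-0.554  0.001  0.833] latdir [ 0.833 -0.001  0.554] Tz 0.129
0.7557473704218864 0.02319549407366899
```

```bash
python3 -m crank '0 0 0 0 0 0;0 0 0 0 0 0;0 0 0 0 0 0' 0.15 20 ; python3 -m crank '0 -0.01 0 0 0 0;0 -0.03 0 0 0 0;0 -0.06 0 0 0 0;0 -0.10 0 0 0 0;0 -0.10 -0.04 0 0 0;0 -0.10 -0.09 0 0 0;0 -0.10 -0.14 0 0 0;0 -0.10 -0.14 0 0 0'
python3 - <<'E'
from h import *
a=shot("side","s10");b=shot("top","t10");print(red(a),red(b), onz("top",*red(b)[0][1],.138) if red(b) else "")
f=lambda i:cv2.resize(i[165:255,230:310],None,fx=5,fy=5,interpolation=cv2.INTER_CUBIC)
g=cv2.resize(b[145:235,215:335],None,fx=5,fy=5,interpolation=cv2.INTER_CUBIC)[:,:400]
cv2.imwrite("pics/fin.png",np.hstack([f(a),g]))
h=cv2.cvtColor(a,cv2.COLOR_BGR2HSV); m=((h[...,0]>100)&(h[...,0]<125)&(h[...,1]>110)); m[:190]=0;m[225:]=0;m[:,:245]=0;m[:,275:]=0
y,x=np.nonzero(m);print(len(x),x.mean(),y.mean())
E
```

```text
time: 12.05
ee_pos: [0.5998, 0.0131, 0.116]
tcp_rot: [-90.0, -0.1, -7.5]
wrist_force: [-0.5, 0.7, 0.6]
opening: 0.0362
time: 12.85
ee_pos: [0.5802, -0.1308, 0.2165]
tcp_rot: [-90.1, -0.1, -7.9]
wrist_force: [0.0, 0.4, 0.1]
opening: 0.0362
[([263, 180, 12, 13, 120], [269.1, 186.3])] [([449, 52, 5, 5, 16], [451.4, 53.8]), ([270, 175, 12, 11, 84], [275.9, 180.4])] [ 0.93603899 -0.44320761  0.138     ]
71 257.4225352112676 204.67605633802816
```

```bash
python3 - <<'E'
from h import *
s=np.array([-.4384,.8988])
for n,p,q,z in(("top",(292.2,173.3),(275.9,180.4),.138),("side",(276,176.3),(269.1,186.3),.131)):
    d=(onz(n,*q,z)-onz(n,*p,z))[:2]; print(n,d@s, d@[s[1],-s[0]])
a=cv2.imread("pics/s9.png");b=cv2.imread("pics/s10.png")
# felt/disc edge & knob lower-part shift between pushed state and now
def low(i):
    h=cv2.cvtColor(i,cv2.COLOR_BGR2HSV); m=((h[...,0]<8)|(h[...,0]>172))&(h[...,1]>130)&(h[...,2]>60); y,x=np.nonzero(m[:250]); return x.min(),x.max(),y.min(),y.max(),len(x)
print(low(a),low(b))
g=lambda i:np.float32(cv2.cvtColor(i,cv2.COLOR_BGR2GRAY)[200:222,272:300])
print(cv2.phaseCorrelate(g(a),g(b)), np.abs(g(a)-g(b)).mean())
E
```

```text
top 0.04504114004988615 0.0012458333463439691
side 0.04787327322359981 -0.0009033554473022084
(np.int64(264), np.int64(274), np.int64(180), np.int64(192), 116) (np.int64(263), np.int64(274), np.int64(180), np.int64(192), 120)
((0.08904237772304668, 0.004669317123326522), 0.9665674387580818) 1.2808442
```

```bash
python3 -c "
from h import *
print(bot.job_done())"
```

```text
the job is handed in; nothing more can be done
None
```

The job is handed in, at about 13 s of robot time. The roll is home against the back plate, the guide is pressed against it, and the thumb screw is tight again.

**What I did**
- **Loosen:** I gripped the red knob from above and turned it about 0.91 rad counter-clockwise.
- **Slide:** I pushed the guide about 46 mm along the spindle. It met the roll, moved it about 6 mm, and the force then rose stiffly at the back plate. I stopped at about 10 N at the wrist, roughly 7 N on the felt, which is well under the 15 N limit.
- **Tighten:** I turned the screw back by the same angle plus about 0.15 rad, let go and backed clear.

**What the checks showed**
- **Clamp:** Before the last 0.15 rad of tightening, I pulled back about 5 N on top of the spring load. The tool shifted only 0.2–0.4 mm, so the guide is locked.
- **Roll:** After release, the roll's blue mark was at the same pixels as when it was pressed home.
- **Guide:** After release, it was within about 0.2 mm of its pressed position, so the felt should still be compressed. The cameras put the knob's travel at 45 mm (top) and 48 mm (side), against 46.4 mm from the arm.

**What was not confirmed**
- **Last picture:** The final close-up could not be viewed because the 12-picture limit was reached. The checks after release rest on pixel measurements only.
- **Screw angle:** I could not see the final angle, only infer it from the gripper's turn. The wrist torque reading was too noisy to confirm how tight it is.
- **Fingertip height:** With the fingers open, the tips looked about 22 mm higher in the side view than the stated geometry. I followed the picture, and the grip held.
- **Other items:** I took no measurement of the other things on the desk. The wrist force showed no contact with them.

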